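# Check the clearance under the sliding door

### The job

Slide the low cabinet's frosted door fully shut. Then check the clearance under it: slide the steel gauge blade flat along the tabletop, rounded tip first, in under the door between the two small metal floor guides until the red line across the blade is level with the door's front face, and leave it there, square to the door. Leave the other things on the desk and on the cabinet where they are.

Things in the scene. Friction and masses are not known exactly. Their poses are not given: they have to be found in the camera images.
- cabinet: low grey steel cabinet fixed to the desk, 180 deep (x) x 340 wide (y) x 110 high, origin at the centre of its underside on the tabletop; its front with the sliding door looks to its own -x and stands at x = -96 mm; yaw is near +90 degrees, so the front faces the robot's right. A track along its top edge is flush with the door
- door (a joint): frosted translucent sliding door, 160 wide x 88 high x 6 thick, hung from the track, its lower edge 11 mm above the tabletop; 0 = fully shut, positive = metres open (up to 0.13) along the cabinet's +y; shut it covers the opening above the gap; light to push (about 1.2 N)
- door_pull (a point): top centre of the door's blue pull, a fin 14 wide (along the cabinet's y) that stands 36 mm out of the door's face to the cabinet's -x (this point is 18 mm out of the face), 60 mm tall, its top 105 mm above the tabletop; push it sideways towards the cabinet's -y to shut the door.
- gap (a point): point on the tabletop in the plane of the door's front face, midway between the two aluminium floor guides (each 16 wide, 18 high, standing 24 mm out in front of the door's face; 72 mm clear between them); its x axis points in under the door, square to it, y along the door. The gap is 11 mm high and over 150 mm deep
- gauge: loose clearance gauge lying flat on the tabletop, 170 long, 0.3 kg: steel blade 40 wide x 6 thick with a rounded tip at x = +85 mm, and an orange plastic grip block 30 long (x = -85 to -55 mm) x 70 wide x 32 high at its other end, whose flat back can be pushed; origin at the centre of its underside, x axis towards the tip
- red_line (a point): point on the underside of the gauge below the middle of the red line (5 wide) across the blade, 50 mm from the tip; axes as the gauge's
- di_box: grey steel DI box 120 x 85 x 50, loose, bystander; origin at the centre of its underside
- cue_light: black plastic cue light 80 x 80 x 72 with a green dome, loose, bystander; origin at the centre of its underside
- mug: blue mug, 80 across, 90 high, loose, bystander; origin at the centre of its underside
- torch: red plastic torch 175 long, 44 thick, lying along its x, loose, bystander; origin under its middle on the tabletop
- beltpack: squat aluminium beltpack transmitter 70 x 95 x 28, lying loose on the cabinet's top towards its back, bystander; origin at the centre of its underside
- tape_roll: grey roll of tape 104 across, 48 high, loose, bystander; origin at the centre of its underside
There are look-alikes about, which are no part of the job. Leave any black look-alike of the gauge alone.

How it is judged:
By the outcome, as a careful person would: the job done as asked, in the order asked, and still so for the second after the job is handed in, with the robot touching nothing.
It also fails if it takes over 56 s, if anything falls off the work surface, if the arm or the gripper's body presses on something with over 40 N, if the wrist force passes 120 N, or if a joint passes its speed limit or range.

### The arm

A 7-joint arm with a two-finger parallel gripper is mounted at the origin on the work surface. World frame = base frame: x ahead of the robot, y to its left, z up, the work surface at z = 0. Lengths are in m, angles in rad, forces in N, time in s.
With the tool pointing down it reaches from about 0.35 to 0.9 m from the base axis. Payload 7.2 kg.
Tool frame: the origin (TCP) lies midway between the tips of the shut fingers; the grasp point (between the pads) lies ctrl.grip_point_offset behind it (ctrl.grip_point_offset is the distance from the TCP to the grasp point, in m); z points along the fingers, y is the line along which they close (so a half turn about z gives the same grasp; the last joint's range is limited). The gripper opens to 88 mm and grips with 3 to 60 N. Pads are 20 mm wide; open, the fingers measure 115 mm over their backs; the gripper's body (75 mm by 178 mm) begins 61 mm behind the grasp point.
Start: joints at [-1.217, 0.411, -0.013, 1.596, 0.006, 1.134, -0.082], TCP at [0.256, 0.57, 0.223] pointing down, gripper open.
Joint ranges: [-2.95, 2.95], [-0.29, 1.99], [-1.47, 1.44], [0.14, 2.54], [-1.03, 4.17], [0.13, 1.85], [-2.86, 2.86]. Speed limits (rad/s): [2.39, 2.39, 3.01, 3.01, 3.14, 3.14, 3.14].

### API

Orientations are given as a rotation vector (axis times angle).
In Python, from cell import telemetry, cams, ctrl, spotter gives the robot as it stands.
- The arm moves only by the shell command python3 -m creep 'ROWS' [FORCE]. ROWS is JSON, a list of rows, each a list of 3 entries, a list of its own where there are three numbers: the opening, from -1 (shut) to 1 (fully open), then the shift along the tool's x, y, z each as a share of 0.1 m, from -1 to 1, then the turn about the tool's z as a share of 90 degrees, from -1 to 1. A call has 1 to 12 rows; each row is the pose to reach, as a shift and turn from the pose commanded when the call began, along the tool's axes at that moment; what a row does not reach only later rows make up. A row lasts 1/10 s, in which the tool goes at most 50 mm and 8.59 degrees, less where a joint would pass 70% of its speed; a pose out of reach is approached as far as the arm can. A call with a number of a shift or a turn outside -1 to 1 is refused whole. A call with a gripper value outside its range is refused whole. The fingers move at their own pace and stop on an object; FORCE is the grip in N (left out, the last holds). Time passes only in rows, so rows that repeat a pose let the fingers close. It gives the time, the measured TCP pose, the force, the opening and the grip force at its end, in the units of the state.
- telemetry.read_state(): the state, without advancing time (a new reading comes with each control period).
- cams.grab_frame(name): name is "scene" or "top" or "wrist"; returns a dict with "image" (480x640x3 uint8, red, green, blue), "mtx" (3x3 intrinsics, pixels), "position" and "rotation" of the camera in the world. Camera axes: x right, y up, looking along -z (the intrinsics and any distortion apply to the point x, -y, -z); pixel columns grow to the right and rows downward; lengths in m; the calibration is good to about 2 mm. A picture is of the moment at which its call begins. There is no depth.
- ctrl.finish_job(): hands the job in; it is judged then, once.
Trained networks look in the newest picture that a camera, given by its name, has taken for a name from the list of things; names that differ only in an ending like _2 or _b are one class to them, and where a whole thing is asked for, a point or a joint stands for the part that bears it (a point fixed in the world has none). Each returns a list of dicts, best first, with "conf" (0 to 1); they miss things now and then, are a little off and sometimes report something else, mostly with a low value. They report only what shows in the picture. A call takes as long as a camera call. They do not tell look-alikes from the thing itself.
- spotter.find_in(camera, label): "position" ([row, column] in pixels, amid what is visible of it).
- spotter.mark_of(camera, label): "position" ([row, column] in pixels: a listed point, or the origin of a listed thing).
The state is a dict: "t": time; "qpos": joint angles; "qd": joint speeds; "joint_torque": joint torques, N m; "tool_pos": TCP position; "ee_rot": TCP orientation; "wrist_force": force on the tool from outside, world axes, zero at the start; "wrist_torque": the same for the moment, N m; "width": opening from 0.0 (shut) to 1.0 (fully open); "gripper_force": force on a finger pad.
Only numpy, scipy, OpenCV 4.12 (cv2) and the standard library are available. Lean on these libraries where they do the work, as an engineer would, in place of code of your own. Each camera call takes 0.05 s, during which the arm holds its last target. There are 200 camera calls.

## Working session

There is one attempt and no reset: what is moved stays moved. The work goes in short steps, Python scripts to look and compute and a shell command to move; the robot and the scene stay as the last step left them, time stands still between calls to the robot, and variables do not carry over. Pictures are saved under pics/ and viewed, at most 12 in all, crops included, and the job is handed in when it is done.

```bash
mkdir -p pics; ls; cat > h.py <<'E'
import numpy as np,cv2
from scipy.spatial.transform import Rotation as R
from cell import telemetry,cams,ctrl,spotter
def rot(f):
    r=np.array(f['rotation'],float)
    return r if r.shape==(3,3) else (R.from_rotvec(r) if r.size==3 else R.from_quat(r)).as_matrix()
def ray(f,rc):
    u,v=rc[1],rc[0]; d=np.linalg.inv(np.array(f['mtx']))@[u,v,1]
    return np.array(f['position']),rot(f)@np.array([d[0],-d[1],-d[2]])
def onplane(f,rc,z=0.):
    p,d=ray(f,rc); return p+d*(z-p[2])/d[2]
def proj(f,P):
    c=rot(f).T@(np.array(P)-f['position']); q=np.array(f['mtx'])@[c[0],-c[1],-c[2]]; return q[:2]/q[2]
E
python3 - <<'E'
from h import *
s=telemetry.read_state();print(s['t'],s['tool_pos'],s['ee_rot'],s['width'],ctrl.grip_point_offset)
for n in ['scene','top']:
    f=cams.grab_frame(n);cv2.imwrite(f'pics/{n}0.png',f['image'][:,:,::-1])
    if n=='scene':print({k:f[k] for k in f if k!='image'})
    else:print({k:f[k] for k in f if k!='image'})
    for l,z in [('cabinet',0),('door_pull',.105),('gap',0),('gauge',0),('red_line',0),('di_box',0),('cue_light',0),('mug',0),('torch',0),('beltpack',.11),('tape_roll',0)]:
        for m in spotter.mark_of(n,l)[:2]:
            print(n,l,round(m['conf'],2),np.round(m['position'],1),np.round(onplane(f,m['position'],z),4))
print(telemetry.read_state()['t'])
E
```

```text
pics
0.0 [0.25570897 0.5697391  0.22180081] [-6.57597897e-01 -3.07175070e+00  2.50240816e-03] 1.0031373688729615 0.0187
{'mtx': array([[471.21900733,   0.        , 318.20664973],
       [  0.        , 471.21900733, 247.52637557],
       [  0.        ,   0.        ,   1.        ]]), 'position': array([1.14112545, 0.37301668, 0.9184461 ]), 'rotation': array([0.48850366, 0.73482806, 1.90817516])}
scene cabinet 0.57 [312.  374.9] [0.4957 0.2342 0.    ]
scene door_pull 0.61 [283.3 318.4] [0.5521 0.1113 0.105 ]
scene door_pull 0.58 [323.5 494. ] [0.4892 0.4816 0.105 ]
scene gauge 0.92 [241.7 455.4] [0.1847 0.3497 0.    ]
scene gauge 0.75 [223.6 278.1] [ 0.3341 -0.1129  0.    ]
scene red_line 0.91 [251.3 460.7] [0.2133 0.3711 0.    ]
scene red_line 0.81 [237.5 275.5] [ 0.3843 -0.0936  0.    ]
scene di_box 0.73 [291.5 134.8] [ 0.6936 -0.3119  0.    ]
scene cue_light 0.64 [242.  146.5] [ 0.5496 -0.3933  0.    ]
scene cue_light 0.61 [402.6 466. ] [0.625  0.4812 0.    ]
scene mug 0.89 [199.4 209. ] [ 0.3341 -0.3413  0.    ]
scene torch 0.92 [323.  491.4] [0.4063 0.4899 0.    ]
scene beltpack 0.
[... 504 characters left out ...]
.81 [191.2 293.8] [0.5456 0.1136 0.105 ]
top door_pull 0.32 [231.4 215.9] [0.4563 0.2854 0.105 ]
top gap 0.64 [195.6 290.8] [0.5581 0.1282 0.    ]
top gauge 0.92 [284.2 382.1] [ 0.3406 -0.0916  0.    ]
top gauge 0.67 [349.7 195.8] [0.1882 0.352  0.    ]
top red_line 0.95 [273.1 387.9] [ 0.3671 -0.106   0.    ]
top red_line 0.74 [196.2 322.7] [0.5561 0.0499 0.    ]
top di_box 0.71 [143.  471.7] [ 0.6881 -0.3201  0.    ]
top cue_light 0.9 [201.4 506.9] [ 0.5405 -0.3999  0.    ]
top mug 0.72 [285.2 486.8] [ 0.337  -0.3419  0.    ]
top torch 0.57 [257.5 138.8] [0.4077 0.4961 0.    ]
top beltpack 0.76 [228.8 211.9] [0.4614 0.2932 0.11  ]
top tape_roll 0.93 [171.1 149.1] [0.6219 0.4792 0.    ]
1.2
```

View pics/scene0.png

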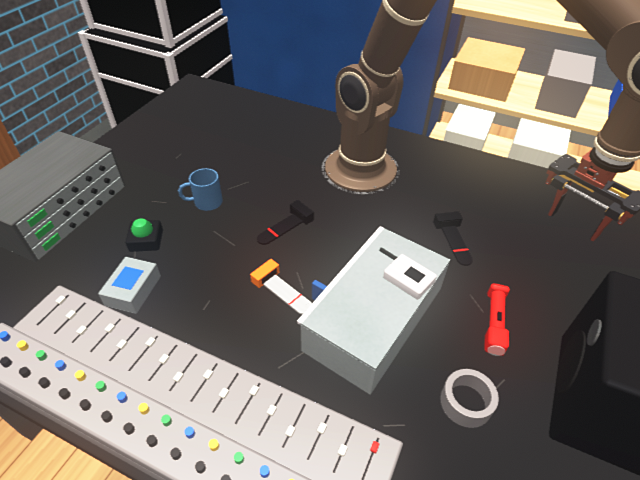

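View pics/top0.png

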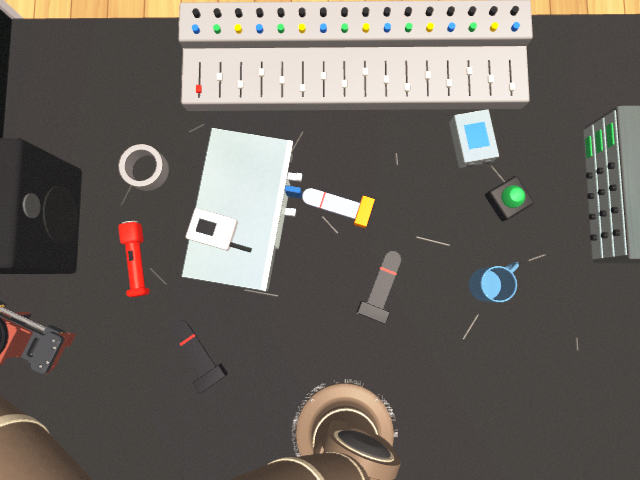

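The scene shows the orange-handled gauge (top ~[205,338]) with its tip towards the door. The blue pull is at top [190,293], the guides at ~[177,295] and [211,290], and the two black look-alikes are elsewhere. Next I measure the geometry more exactly.

```bash
python3 - <<'E'
from h import *
f=cams.grab_frame('top')
for n,rc in dict(backfar=(129,213),frontfar=(141,293),frontnear=(290,266),backnear=(277,183)).items():
    print(n,onplane(f,rc,.11).round(4))
print('guides',onplane(f,(177,295),.018),onplane(f,(211,290),.018))
hsv=cv2.cvtColor(f['image'],cv2.COLOR_RGB2HSV)
m=cv2.inRange(hsv,(12,150,120),(30,255,255));m[:,:300]=0;m[:,420:]=0;m[:150]=0;m[250:]=0
print('orange box',cv2.boxPoints(cv2.minAreaRect(cv2.findNonZero(m))))
c=cv2.boxPoints(cv2.minAreaRect(cv2.findNonZero(m)))
print([onplane(f,p[::-1],.032).round(4) for p in c])
s=telemetry.read_state();print(R.from_rotvec(s['ee_rot']).as_matrix().round(3))
im=f['image'][120:300,170:390];cv2.imwrite('pics/crop1.png',cv2.resize(im,None,fx=3.6,fy=3.3,interpolation=2)[:,:,::-1])
E
```

```text
backfar [0.6884 0.2958 0.11  ]
frontfar [0.6593 0.1154 0.11  ]
frontnear [0.3271 0.1729 0.11  ]
backnear [0.356  0.3537 0.11  ]
guides [0.60011843 0.11677996 0.018     ] [0.51657573 0.12862957 0.018     ]
orange box [[353.11337 224.14105]
 [362.4232  194.65994]
 [374.77078 198.55917]
 [365.46097 228.04028]]
[array([ 0.4817, -0.0219,  0.032 ]), array([ 0.5525, -0.0449,  0.032 ]), array([ 0.5429, -0.0741,  0.032 ]), array([ 0.4722, -0.0509,  0.032 ])]
[[-0.912  0.409 -0.   ]
 [ 0.409  0.912  0.   ]
 [ 0.     0.    -1.   ]]
```

View pics/crop1.png

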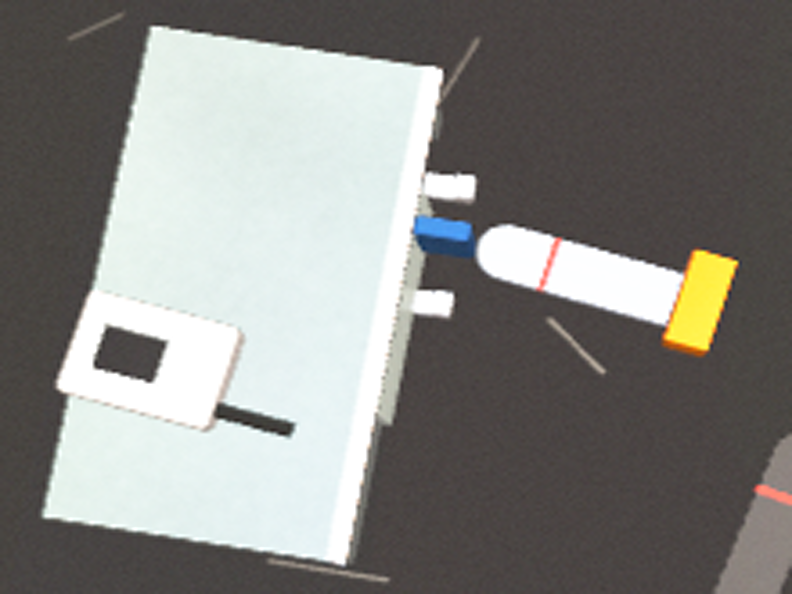

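The crop shows the pull at crop [235,443], between the guides at crop [187,450] and [302,433]. The blade tip lies just outside the guides. The cabinet front runs along d=(0.985,-0.171), and the gauge is about 8° off square. First I turn and travel to the near side of the pull.

```bash
python3 -m creep '[[-1,[-0.3,-0.2,0],0.09],[-1,[-0.6,-0.4,0],0.18],[-1,[-1,-0.74,0],0.27],[-1,[-1,-0.74,0],0.36],[-1,[-1,-0.74,0],0.45],[-1,[-1,-0.74,0],0.54],[-1,[-1,-0.74,0],0.63],[-1,[-1,-0.74,0],0.72],[-1,[-1,-0.74,0],0.81],[-1,[-1,-0.74,0],0.84],[-1,[-1,-0.74,0],0.84]]'
python3 -m creep '[[-1,[-0.35,0.28,0],0],[-1,[-0.7,0.55,0],0],[-1,[-1,0.8,0],0],[-1,[-1,0.8,0],0]]'
python3 -m creep '[[-1,[-0.35,0.28,0],0],[-1,[-0.7,0.55,0],0],[-1,[-1,0.8,0],0],[-1,[-1,0.8,0],0]]'
python3 - <<'E'
from h import *
s=telemetry.read_state();M=R.from_rotvec(s['ee_rot']).as_matrix();print(M.round(3),s['width'])
print(M.T@(np.array([.5102,.1189,.075])-s['tool_pos']))
E
```

```text
t: 2.35
tool_pos: [0.3167, 0.4619, 0.2227]
ee_rot: [2.403, 2.024, 0.0]
wrist_force: [-0.1, 0.5, -1.4]
width: 0.039
gripper_force: 0.0
t: 2.75
tool_pos: [0.3819, 0.3445, 0.2232]
ee_rot: [2.407, 2.016, 0.001]
wrist_force: [0.1, 0.8, 0.6]
width: 0.004
gripper_force: 0.0
t: 3.15
tool_pos: [0.4431, 0.2329, 0.2231]
ee_rot: [2.407, 2.016, 0.001]
wrist_force: [0.9, 0.5, -0.1]
width: 0.009
gripper_force: 0.0
[[ 0.175  0.985  0.002]
 [ 0.985 -0.175 -0.001]
 [-0.001  0.002 -1.   ]] 0.009056569812455308
[-0.1003687  0.0857538  0.148356 ]
```

```bash

python3 -m creep '[[-1,[-0.35,0.28,0],0],[-1,[-0.7,0.55,0],0],[-1,[-1,0.85,0],0],[-1,[-1,0.85,0],0],[-1,[-1,0.85,0],0]]'
python3 - <<'E'
from h import *
s=telemetry.read_state();print(s['tool_pos'])
f=cams.grab_frame('wrist');cv2.imwrite('pics/w1.png',f['image'][:,:,::-1])
print(proj(f,[*s['tool_pos'][:2],.105]))
for l,z in [('door_pull',.105),('gap',0),('red_line',0.006),('gauge',0)]:
    for m in spotter.mark_of('wrist',l)[:2]:
            print(l,round(m['conf'],2),np.round(m['position'],1),np.round(onplane(f,m['position'],z),4))
E
```

```text
t: 3.65
tool_pos: [0.5075, 0.1248, 0.2225]
ee_rot: [-2.403, -2.023, 0.0]
wrist_force: [0.1, -0.2, -0.3]
width: 0.002
gripper_force: 0.0
[0.50751614 0.1247955  0.22252146]
[326.11125357 233.29621744]
door_pull 0.62 [231.4 380.4] [0.5536 0.1186 0.105 ]
gap 0.74 [294.  367.9] [0.5409 0.0128 0.    ]
red_line 0.73 [263.6 367.8] [0.5458 0.0546 0.006 ]
gauge 0.77 [292.  368.3] [0.5417 0.0154 0.    ]
```

View pics/w1.png

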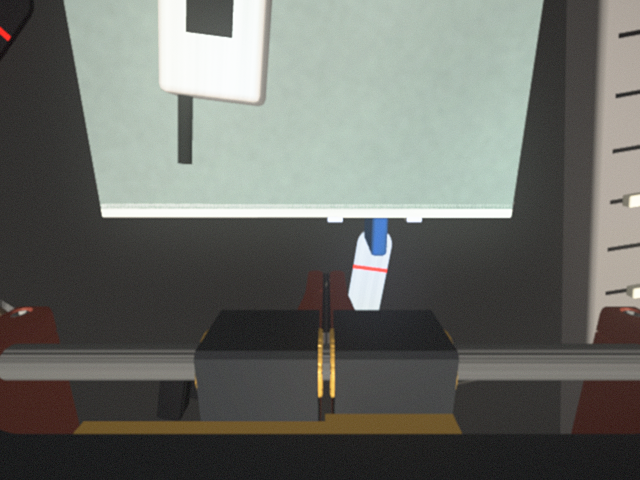

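The wrist view shows the front edge at row ~217 and the pull at columns 372–387, rows 217–254. The tool's axis projects to [233,326], so it is level with the pull and about 40 mm short of it. I descend there.

```bash

python3 -m creep '[[-1,[0,0,0.3],0],[-1,[0,0,0.6],0],[-1,[0,0,0.9],0],[-1,[0,0,0.9],0]]'
python3 -m creep '[[-1,[0,0,0.3],0],[-1,[0,0,0.58],0],[-1,[0,0,0.58],0]]'
python3 -m creep '[[-1,[0,0.1,0],0],[-1,[0,0.2,0],0],[-1,[0,0.3,0],0],[-1,[0,0.4,0],0],[-1,[0,0.5,0],0],[-1,[0,0.6,0],0],[-1,[0,0.6,0],0]]'
python3 - <<'E'
from h import *
s=telemetry.read_state()
f=cams.grab_frame('wrist')
for e in [(217,104),(217,512)]: print(onplane(f,e,.11))
f=cams.grab_frame('top')
for l,z in [('door_pull',.105),('gap',0)]:
    for m in spotter.mark_of('top',l)[:2]:
            print(l,round(m['conf'],2),np.round(m['position'],1),np.round(onplane(f,m['position'],z),4))
E
```

```text
t: 4.3
tool_pos: [0.5046, 0.125, 0.1296]
ee_rot: [-2.399, -2.025, 0.009]
wrist_force: [-0.3, 0.4, 0.2]
width: 0.005
gripper_force: 0.0
t: 4.6
tool_pos: [0.5058, 0.1249, 0.0733]
ee_rot: [-2.4, -2.025, 0.006]
wrist_force: [-0.5, 0.1, -0.2]
width: 0.004
gripper_force: 0.0
t: 5.3
tool_pos: [0.5682, 0.1138, 0.0747]
ee_rot: [2.402, 2.022, 0.001]
wrist_force: [0.7, 0.9, -0.2]
width: 0.004
gripper_force: 0.0
[0.49209721 0.17333785 0.11      ]
[0.64619593 0.14681853 0.11      ]
```

```bash

python3 -m creep '[[-1,[0,0.08,0],0],[-1,[0,0.16,0],0],[-1,[0,0.24,0],0],[-1,[0,0.32,0],0],[-1,[0,0.4,0],0],[-1,[0,0.4,0],0]]'
python3 - <<'E'
from h import *
f=cams.grab_frame('top')
im=f['image'][120:300,170:390];cv2.imwrite('pics/crop2.png',cv2.resize(im,None,fx=3.6,fy=3.3,interpolation=2)[:,:,::-1])
E
```

```text
t: 6.1
tool_pos: [0.5928, 0.1101, 0.0737]
ee_rot: [-2.384, -2.014, 0.03]
wrist_force: [-49.2, 3.6, 38.9]
width: 0.004
gripper_force: 27.4
```

View pics/crop2.png

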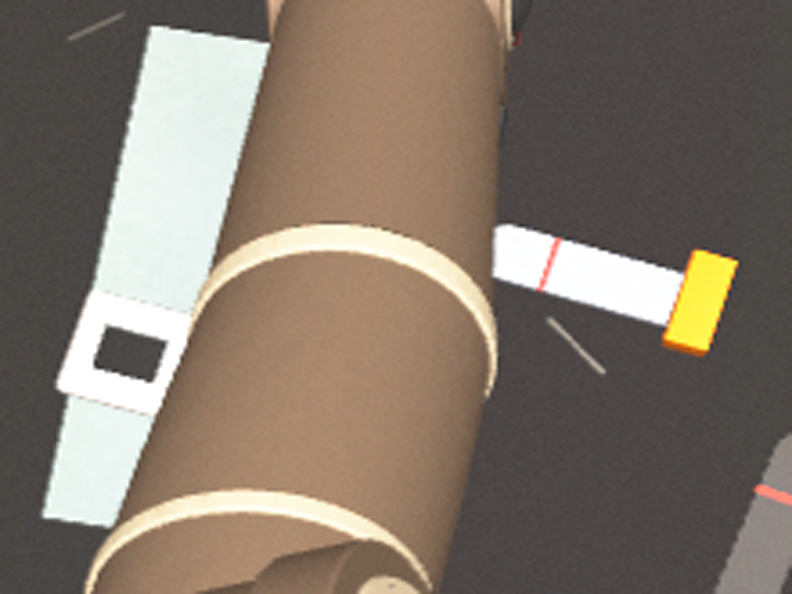

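The arm hides the door here. The wrist force jumped at tool x≈0.593, which is probably the end stop. I back off and look.

```bash

python3 -m creep '[[-1,[0,-0.3,0],0],[-1,[0,-0.6,0],0],[-1,[0,-0.6,-0.4],0],[-1,[0,-0.6,-0.8],0],[-1,[-0.4,-0.6,-1],0],[-1,[-0.6,-0.6,-1],0],[-1,[-0.6,-0.6,-1],0]]'
python3 - <<'E'
from h import *
s=telemetry.read_state();print(s['tool_pos'],s['wrist_force'])
f=cams.grab_frame('wrist');cv2.imwrite('pics/w2.png',f['image'][:,:,::-1])
for l,z in [('door_pull',.105),('gap',0),('red_line',0.006),('gauge',0)]:
    for m in spotter.mark_of('wrist',l)[:2]:
            print(l,round(m['conf'],2),np.round(m['position'],1),np.round(onplane(f,m['position'],z),4))
f=cams.grab_frame('scene');cv2.imwrite('pics/s2.png',cv2.resize(f['image'][200:400,230:470],None,fx=3,fy=3)[:,:,::-1])
E
```

```text
t: 6.85
tool_pos: [0.5378, 0.0551, 0.1762]
ee_rot: [2.406, 2.017, 0.004]
wrist_force: [-0.3, 0.2, -0.8]
width: 0.006
gripper_force: 0.0
[0.53775563 0.05509339 0.17623076] [-0.29967973  0.20396154 -0.793353  ]
door_pull 0.61 [159.3 416.8] [0.6092 0.1069 0.105 ]
door_pull 0.15 [141.2 335.8] [0.5573 0.1279 0.105 ]
red_line 0.6 [221. 337.] [0.549  0.0523 0.006 ]
gauge 0.79 [259.1 333.1] [0.5381 0.011  0.    ]
gauge 0.76 [373.5 182.5] [ 0.3413 -0.0972  0.    ]
```

View pics/w2.png

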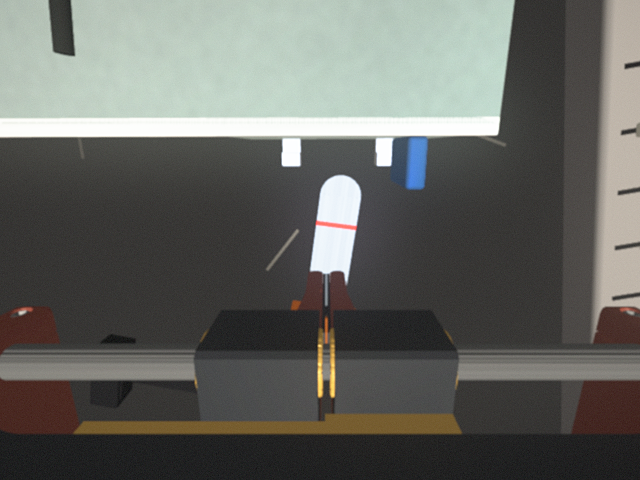

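The wrist view shows the pull at [160,416], moved about 56 mm and past the right guide. The guides are at columns 282–300 and 376–391, rows 138–166, with the gauge tip at [177,340]. Next I compute the gap and gauge poses.

```bash
python3 - <<'E'
from h import *
s=telemetry.read_state();M=R.from_rotvec(s['ee_rot']).as_matrix();print(M.round(4))
f=cams.grab_frame('wrist')
P=lambda r,c,z:onplane(f,(r,c),z)[:2].round(4)
a,b=P(137.5,1,.11),P(135,498,.11);d=(b-a)/np.linalg.norm(b-a);print('front edge',a,b,'ang',np.degrees(np.arctan2(d[1],d[0])))
n=np.array([-d[1],d[0]])
gl,gr=P(152,300,.018),P(152,376,.018)
print('guides inner',gl,gr,np.linalg.norm(gl-gr),'front ends dist to face',(P(154,291,.018)-a)@n,(P(166,291,0)-a)@n)
m=(gl+gr)/2; gap=m-((m-a)@n)*n;print('gap',gap)
g=cv2.cvtColor(f['image'],cv2.COLOR_RGB2HSV)
r=((g[...,0]<8)|(g[...,0]>172))&(g[...,1]>120)&(g[...,2]>120);r=r.astype(np.uint8);r[:210]=0;r[240:]=0;r[:,:300]=0;r[:,370:]=0
q=cv2.fitLine(cv2.findNonZero(r),2,0,.01,.01).ravel();print('red px',q)
c=P(q[3],q[2],.006);e=P(q[3]+20*q[1],q[2]+20*q[0],.006)-P(q[3]-20*q[1],q[2]-20*q[0],.006)
e/=np.linalg.norm(e);print('red',c,'ang',np.degrees(np.arctan2(e[1],e[0])))
x=np.array([-e[1],e[0]]);x*=np.sign(x[1]);blk=c-.105*x;print('grip centre',blk)
f=cams.grab_frame('top')
h=cv2.cvtColor(f['image'],cv2.COLOR_RGB2HSV)
m=cv2.inRange(h,(12,150,120),(30,255,255));m[:,:300]=0;m[:,420:]=0;m[:150]=0;m[250:]=0
c=[onplane(f,p[::-1],.032)[:2].round(4) for p in cv2.boxPoints(cv2.minAreaRect(cv2.findNonZero(m)))];print('top blk',c,np.mean(c,0))
for nm in(blk,np.mean(c,0)): print('tool delta',(M.T@(np.array([*nm,.1])-s['tool_pos'])).round(4))
E
```

```text
[[ 1.682e-01  9.858e-01 -7.000e-04]
 [ 9.858e-01 -1.682e-01 -1.000e-04]
 [-2.000e-04 -6.000e-04 -1.000e+00]]
front edge [0.3434 0.1709] [0.6585 0.1191] ang -9.33548352935941
guides inner [0.5243 0.1295] [0.5928 0.1179] 0.06947524739070744 front ends dist to face -0.013280519509204537 -0.024997261807627204
gap [0.56044375 0.13521969]
red px [9.9009311e-01 1.4041241e-01 3.3696609e+02 2.2962712e+02]
red [0.5459 0.0487] ang -17.85260364302819
grip centre [ 0.51371022 -0.05124407]
top blk [array([ 0.482 , -0.0216]), array([ 0.5527, -0.0458]), array([ 0.5426, -0.0749]), array([ 0.4721, -0.0505])] [ 0.51235 -0.0482 ]
tool delta [-0.1132 -0.004   0.0742]
tool delta [-0.1104 -0.0058  0.0742]
```

```bash

python3 -m creep '[[1,[-0.3,0,0],0.045],[1,[-0.6,0,0],0.092],[1,[-0.9,-0.05,0],0.092],[1,[-1,-0.05,0.3],0.092],[1,[-1,-0.05,0.6],0.092],[1,[-1,-0.05,0.6],0.092],[1,[-1,-0.05,0.6],0.092],[1,[-1,-0.05,0.6],0.092]]'
python3 - <<'E'
from h import *
f=cams.grab_frame('wrist');s=telemetry.read_state();M=R.from_rotvec(s['ee_rot']).as_matrix()
cv2.imwrite('pics/w3.png',f['image'][:,:,::-1])
print(s['width'],(M.T@(np.array([.5125,-.049,.004])-s['tool_pos'])).round(4),np.degrees(np.arctan2(M[1,1],M[0,1])))
E
```

```text
t: 8.05
tool_pos: [0.5156, -0.0391, 0.1159]
ee_rot: [2.542, 1.845, 0.002]
wrist_force: [0.5, -0.1, -0.3]
width: 0.696
gripper_force: 0.0
0.7374470167410786 [-0.0106 -0.0002  0.112 ] -18.037383200195386
```

View pics/w3.png

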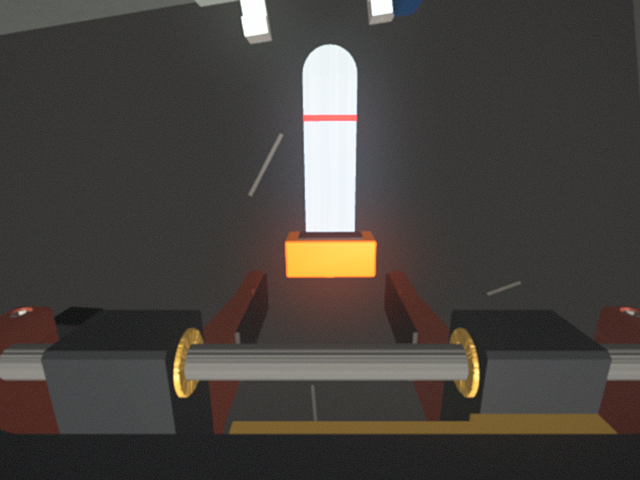

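The wrist view shows the orange block at columns 285–376, rows 240–276. The blade is upright in the image, so the angle is right, with its centre at column 330 and the red line at row 118.

```bash
python3 - <<'E'
from h import *
f=cams.grab_frame('wrist');s=telemetry.read_state();M=R.from_rotvec(s['ee_rot']).as_matrix()
T=lambda r,c,z:(M.T@(onplane(f,(r,c),z)-s['tool_pos'])).round(4)
print('top corners',[T(r,c,.032) for r,c in[(240,285),(276,286),(276,375),(240,376)]]);print('red',T(118,330,.006),'tip',T(45,330,.006))
g=cv2.cvtColor(f['image'],cv2.COLOR_RGB2HSV);m=cv2.inRange(g,(5,150,200),(30,255,255));m[300:]=0;print(cv2.boundingRect(m))
E
```

```text
top corners [array([ 0.0032, -0.031 ,  0.0839]), array([-0.0259, -0.0311,  0.0838]), array([-0.0259,  0.0384,  0.084 ]), array([0.0033, 0.038 , 0.084 ])]
red [0.0925 0.003  0.11  ] tip [0.1423 0.0028 0.1101]
(285, 240, 91, 38)
```

```bash

python3 -m creep '[[1,[-0.12,0.035,0],0],[1,[-0.12,0.035,0],0],[1,[-0.12,0.035,0.2],0],[1,[-0.12,0.035,0.4],0],[1,[-0.12,0.035,0.6],0],[1,[-0.12,0.035,0.8],0],[1,[-0.12,0.035,0.95],0],[1,[-0.12,0.035,1],0],[1,[-0.12,0.035,1],0]]'
python3 - <<'E'
from h import *
f=cams.grab_frame('wrist');s=telemetry.read_state();M=R.from_rotvec(s['ee_rot']).as_matrix()
print(s['tool_pos'],s['width'],s['wrist_force'])
cv2.imwrite('pics/w4.png',f['image'][:,:,::-1])
E
```

```text
t: 9.05
tool_pos: [0.514, -0.0519, 0.0144]
ee_rot: [-2.542, -1.845, 0.001]
wrist_force: [0.2, -0.4, 0.7]
width: 1.001
gripper_force: 0.0
[ 0.51447815 -0.05187625  0.01493165] 0.9954851062873704 [-0.17245158 -0.65256494  0.31961805]
```

View pics/w4.png

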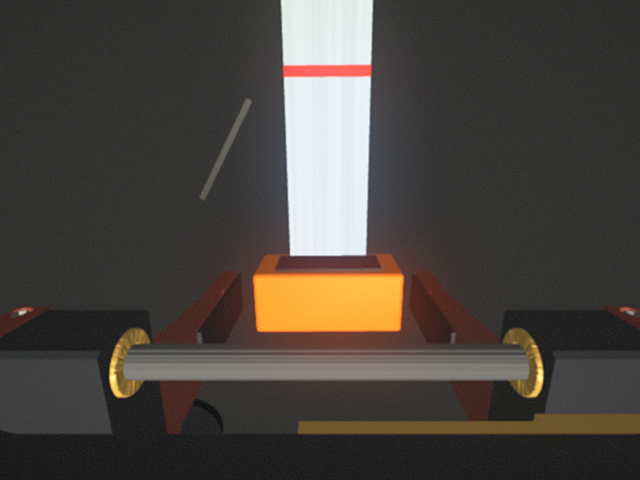

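The block (columns 254–403) is centred between the open fingers. I lower 10 mm and grip.

```bash

python3 -m creep '[[1,[0,0,0.05],0],[1,[0,0,0.1],0],[1,[0,0,0.1],0],[0.6,[0,0,0.1],0],[0.4,[0,0,0.1],0],[0.4,[0,0,0.1],0],[0.4,[0,0,0.1],0],[0.4,[0,0,0.1],0]]' 20
python3 - <<'E'
from h import *
f=cams.grab_frame('wrist');s=telemetry.read_state();M=R.from_rotvec(s['ee_rot']).as_matrix()
print(s['tool_pos'],s['width'],s['wrist_force'],s['gripper_force'],np.degrees(np.arctan2(M[1,1],M[0,1])))
p=s['tool_pos'];x=M[:,0];print('red if centre',p+.105*x)
g=cv2.cvtColor(f['image'],cv2.COLOR_RGB2HSV)
r=(((g[...,0]<8)|(g[...,0]>172))&(g[...,1]>120)&(g[...,2]>120)).astype(np.uint8);r[130:]=0;r[:,:270]=0;r[:,390:]=0
q=cv2.fitLine(cv2.findNonZero(r),2,0,.01,.01).ravel();print('red px',q,(M.T@(onplane(f,(q[3],q[2]),.006)-p)).round(4))
d=np.array([.9864,-.166]);n=np.array([.166,.9864]);gap=np.array([.5602,.1345])
t=gap-.105*n;print('target tcp',t,'delta tool',(M.T@np.array([*(t-p[:2]),0])).round(4))
E
```

```text
t: 9.9
tool_pos: [0.5146, -0.0516, 0.0048]
ee_rot: [2.542, 1.845, 0.001]
wrist_force: [0.1, 0.5, 2.4]
width: 0.798
gripper_force: 20.0
[ 0.51454251 -0.05160065  0.0048028 ] 0.7927775630049706 [-0.50524072 -0.02223778  1.37471097] 19.999516010284424 -18.049365672117315
red if centre [0.54707532 0.04823229 0.00481766]
red px [ 9.9999994e-01 -2.8929865e-04  3.2575089e+02  6.6485863e+01] [ 0.1053 -0.0002 -0.0012]
target tcp [0.54277  0.030928] delta tool [0.0872 0.0013 0.    ]
```

```bash

python3 -m creep '[[0.4,[0.01,0.05,0],-0.03],[0.4,[0.02,0.1,0],-0.06],[0.4,[0.02,0.14,0],-0.094],[0.4,[0.02,0.14,0],-0.094],[0.4,[0.02,0.14,0],-0.094],[0.4,[0.02,0.14,0],-0.094]]'
python3 -m creep '[[0.4,[0.1,0,0],0],[0.4,[0.2,0,0],0],[0.4,[0.3,0,0],0],[0.4,[0.3,0,0],0],[0.4,[0.3,0,0],0]]'
python3 - <<'E'
from h import *
s=telemetry.read_state();M=R.from_rotvec(s['ee_rot']).as_matrix();p=s['tool_pos']
print(p,s['wrist_force'],np.degrees(np.arctan2(M[1,1],M[0,1])))
f=cams.grab_frame('top');cv2.imwrite('pics/t5.png',cv2.resize(f['image'][120:270,200:400],None,fx=4,fy=4,interpolation=2)[:,:,::-1])
for l in ['door_pull','gap','red_line']:
  for m in spotter.mark_of('top',l)[:2]: print(l,round(m['conf'],2),np.round(m['position'],1),onplane(f,m['position'],.105 if l=='door_pull' else .006 if l=='red_line' else 0).round(4))
d=np.array([.9864,-.166]);n=np.array([.166,.9864]);gap=np.array([.5602,.1345])
t=gap-.105*n;print('delta tool',(M.T@np.array([*(t-p[:2]),0])).round(4))
E
```

```text
t: 10.55
tool_pos: [0.5284, -0.0543, 0.0048]
ee_rot: [2.4, 2.026, 0.0]
wrist_force: [-0.1, -3.0, 3.0]
width: 0.798
gripper_force: 20.0
t: 11.05
tool_pos: [0.5339, -0.0216, 0.0048]
ee_rot: [-2.397, -2.03, -0.003]
wrist_force: [1.1, 3.0, 4.3]
width: 0.796
gripper_force: 20.0
[ 0.53390628 -0.02162613  0.00481279] [1.12562651 2.963468   4.32957695] -9.47226228549659
door_pull 0.69 [163.6 298.9] [0.6086 0.1024 0.105 ]
gap 0.94 [195.9 288.6] [0.5574 0.1336 0.    ]
red_line 0.71 [271.8 387.9] [ 0.3699 -0.1053  0.006 ]
red_line 0.6 [198.1 304.7] [0.5504 0.0938 0.006 ]
delta tool [0.0533 0.0001 0.0001]
```

View pics/t5.png

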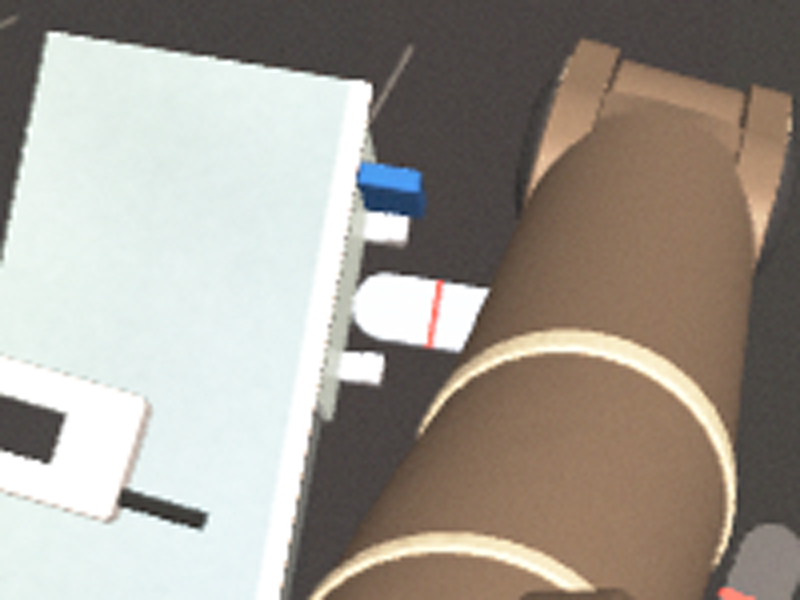

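The top view shows the tip between the guides (crop [228,385] and [368,360]) with even side gaps. The pull is beyond the far guide, and the door's near edge is at crop [418,328]. I refine the remaining travel relative to the guides.

```bash
python3 - <<'E'
from h import *
f=cams.grab_frame('top');s=telemetry.read_state();M=R.from_rotvec(s['ee_rot']).as_matrix();p=s['tool_pos']
d=np.array([.9864,-.166]);n=np.array([.166,.9864]);gap=np.array([.5602,.1345])
C=lambda x,y,z:onplane(f,(120+(y-1.5)/4,200+(x-1.5)/4),z)[:2]
def rel(q):return round(float((q-gap)@d),4),round(float((q-gap)@n),4)
print('guide fronts',rel(C(408,232,.018)),rel(C(384,370,.018)))
print('guide inner edges top',rel(C(390,245,.018)),rel(C(362,352,.018)))
g=cv2.cvtColor(f['image'],cv2.COLOR_RGB2HSV)
r=(((g[...,0]<8)|(g[...,0]>172))&(g[...,1]>90)&(g[...,2]>120)).astype(np.uint8);k=np.zeros_like(r);k[185:212,300:315]=r[185:212,300:315]
q=cv2.fitLine(cv2.findNonZero(k),2,0,.01,.01).ravel();w=onplane(f,(q[3],q[2]),.006)[:2];print('red',rel(w),rel((p+.1053*M[:,0])[:2]))
print('front edge z.11',rel(C(372,84,.11)),rel(C(278,596,.11)))
E
```

```text
guide fronts (0.0434, -0.027) (-0.0426, -0.0269)
guide inner edges top (0.0337, -0.0176) (-0.0339, -0.0119)
red (0.0001, -0.0507) (-0.0001, -0.0538)
front edge z.11 (0.1016, -0.0014) (-0.1897, 0.0006)
```

```bash

python3 -m creep '[[0.4,[0.1,0,0],0],[0.4,[0.2,0,0],0],[0.4,[0.3,0,0],0],[0.4,[0.4,0,0],0],[0.4,[0.44,0,0],0],[0.4,[0.44,0,0],0],[0.4,[0.44,0,0],0],[0.9,[0.44,0,0],0],[1,[0.44,0,0],0],[1,[0.44,0,0],0],[1,[0.44,0,0],0]]'
python3 -m creep '[[1,[0,0,-0.2],0],[1,[0,0,-0.5],0],[1,[0,0,-0.9],0],[1,[0,0,-1],0],[1,[0,0,-1],0],[1,[0,0,-1],0],[1,[0,0,-1],0]]'
python3 - <<'E'
from h import *
s=telemetry.read_state();M=R.from_rotvec(s['ee_rot']).as_matrix();p=s['tool_pos']
f=cams.grab_frame('wrist');im=f['image'];cv2.imwrite('pics/w6.png',im[:,:,::-1])
T=lambda r,c,z:(M.T@(onplane(f,(r,c),z)-p))[:2].round(4)
g=cv2.cvtColor(im,cv2.COLOR_RGB2HSV);print(p,np.degrees(np.arctan2(M[1,1],M[0,1])))
r=(((g[...,0]<8)|(g[...,0]>172))&(g[...,1]>100)&(g[...,2]>120)).astype(np.uint8);r[200:]=0;r[:,:270]=0;r[:,390:]=0
q=cv2.fitLine(cv2.findNonZero(r),2,0,.01,.01).ravel();print('red px',q,T(q[3],q[2],.006))
E
```

```text
t: 12.4
tool_pos: [0.5403, 0.0192, 0.0044]
ee_rot: [-2.399, -2.028, 0.001]
wrist_force: [0.3, -0.2, -0.8]
width: 1.004
gripper_force: 0.0
t: 13.1
tool_pos: [0.5396, 0.019, 0.1032]
ee_rot: [-2.398, -2.027, 0.003]
wrist_force: [0.2, -0.1, -0.2]
width: 0.998
gripper_force: 0.0
[0.53961835 0.01904088 0.1032057 ] -9.576241339988911
red px [  1.    0.  327.5  96. ] [0.1065 0.0009]
```

View pics/w6.png

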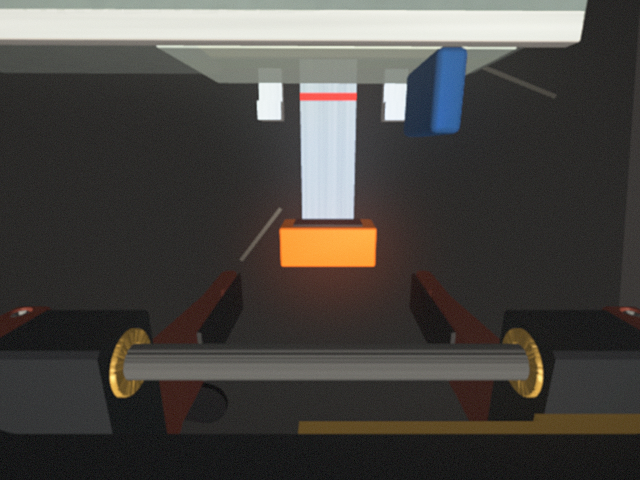

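The wrist view shows the door's lower front edge at row 83, with its left corner at column 218. The red line is at row 96. The guides' inner base edges are at columns 283 and 383 (midpoint 333) and their front feet at row ~121. The blade's midline is at column 328.5.

```bash
python3 - <<'E'
from h import *
s=telemetry.read_state();M=R.from_rotvec(s['ee_rot']).as_matrix();p=s['tool_pos']
f=cams.grab_frame('wrist');im=f['image']
T=lambda r,c,z:(M.T@(onplane(f,(r,c),z)-p))[:2].round(4)
g=cv2.cvtColor(im,cv2.COLOR_RGB2GRAY)
print('col 240',g[70:95,240]);print('col292',g[70:95,292]);print('col270',g[95:128,270]);print('row100',g[105,250:420])
hs=cv2.cvtColor(im,cv2.COLOR_RGB2HSV)
for c in(310,330,350):
  rr=[r for r in range(85,110) if hs[r,c,1]>90];print('red rows',c,rr)
print('face L/R',T(83,225,.011),T(83,400,.011),'red',T(96.5,310,.006),T(96.5,350,.006))
print('guide foot',T(121.5,270,0),T(121.5,395,0),'guide inner',T(110,283.5,0),T(110,383,0),'blade',T(110,301,.006),T(110,356.5,.006))
print('door top corners',T(46,157,.099),T(46,517,.099),'bottom left',T(83,218,.011))
E
```

```text
col 240 [129 125 125 128 125 124 127 124 125 127 122 126 108  74  56  55  52  57
  54  53  52  55  54  53  53]
col292 [130 126 129 129 132 126 127 127 128 128 126 126 119  88  65  59  64  62
  61  64  66  61  61  65  62]
col270 [241 240 240 241 241 241 242 242 242 242 243 241 241 241 241 243 241 241
 242 242 241 242 244 234 185 121  80  59  56  58  54  60  58]
row100 [ 55  53  53  57  49  55 123 222 244 244 242 241 241 242 242 242 242 241
 240 241 243 242 241 241 241 237 239 240 242 243 201 129 104  90  71  62
  61  59  60  64  60  64  62  63  63  68  66  63  53  98 177 213 216 216
 213 213 215 219 219 218 219 219 221 219 218 216 219 217 210 211 215 214
 212 211 213 216 211 214 215 220 218 217 217 218 222 220 219 213 215 214
 214 213 214 213 214 214 219 221 221 220 217 219 218 220 220 179 115  67
  62  64  64  65  64  59  62  62  63  63  63  60  60  59  63  57  54  59
  59  62  60  58  64  81  95  93 120 198 240 245 243 242 242 243 243 243
 243 243 241 240 241 243 242 241 242 241 226 150  70  47  51  50  50  53
  51  53  51  51  50  51  50  54]
red rows 310 [93, 94, 95, 96, 97, 98, 99]
red rows 330 [93, 94, 95, 96, 97, 98, 99]
red rows 350 [93, 94, 95, 96, 97, 98, 99]
face L/R [ 0.1141 -0.0704] [0.1142 0.0511] red [ 0.1061 -0.0117] [0.1062 0.0169]
guide foot [ 0.0896 -0.0419] [0.0897 0.0511] guide inner [ 0.0976 -0.0316] [0.0977 0.0418] blade [ 0.0971 -0.0183] [0.0971 0.0218]
door top corners [ 0.1146 -0.075 ] [0.1147 0.084 ] bottom left [ 0.1141 -0.0752]
```

```bash

python3 -m creep '[[1,[0.01,0.017,0.2],0],[1,[0.01,0.017,0.5],0],[1,[0.01,0.017,0.8],0],[1,[0.01,0.017,0.98],0],[1,[0.01,0.017,0.98],0],[1,[0.01,0.017,0.98],0],[0.4,[0.01,0.017,0.98],0],[0.4,[0.01,0.017,0.98],0],[0.4,[0.01,0.017,0.98],0],[0.4,[0.01,0.017,0.98],0],[0.4,[0.01,0.017,0.98],0]]' 20
python3 -m creep '[[0.4,[0.02,0.01,0],0],[0.4,[0.04,0.02,0],0],[0.4,[0.06,0.033,0],0],[0.4,[0.078,0.033,0],0],[0.4,[0.078,0.033,0],0],[0.4,[0.078,0.033,0],0],[0.4,[0.078,0.033,0],0],[0.9,[0.078,0.033,0],0],[1,[0.078,0.033,0],0],[1,[0.078,0.033,0],0],[1,[0.078,0.033,0],0]]'
python3 -m creep '[[1,[0,0,-0.2],0],[1,[0,0,-0.5],0],[1,[0,0,-0.8],0],[1,[-0.2,0,-1],0],[1,[-0.2,0,-1],0],[1,[-0.2,0,-1],0],[1,[-0.2,0,-1],0],[1,[-0.2,0,-1],0]]'
python3 - <<'E'
from h import *
s=telemetry.read_state();M=R.from_rotvec(s['ee_rot']).as_matrix();p=s['tool_pos']
f=cams.grab_frame('wrist');im=f['image'];cv2.imwrite('pics/w7.png',im[:,:,::-1])
print(p,np.degrees(np.arctan2(M[1,1],M[0,1])))
E
```

```text
t: 14.3
tool_pos: [0.5427, 0.0198, 0.0075]
ee_rot: [2.399, 2.028, 0.001]
wrist_force: [-2.4, -0.0, 6.4]
width: 0.794
gripper_force: 20.0
t: 15.4
tool_pos: [0.547, 0.027, 0.0066]
ee_rot: [-2.399, -2.028, -0.0]
wrist_force: [0.2, -0.5, 0.5]
width: 0.998
gripper_force: 0.0
t: 16.2
tool_pos: [0.543, 0.0078, 0.1055]
ee_rot: [-2.397, -2.028, 0.003]
wrist_force: [-0.4, 0.6, -0.3]
width: 1.001
gripper_force: 0.0
[0.54303218 0.00783381 0.10546405] -9.533082017868256
```

View pics/w7.png

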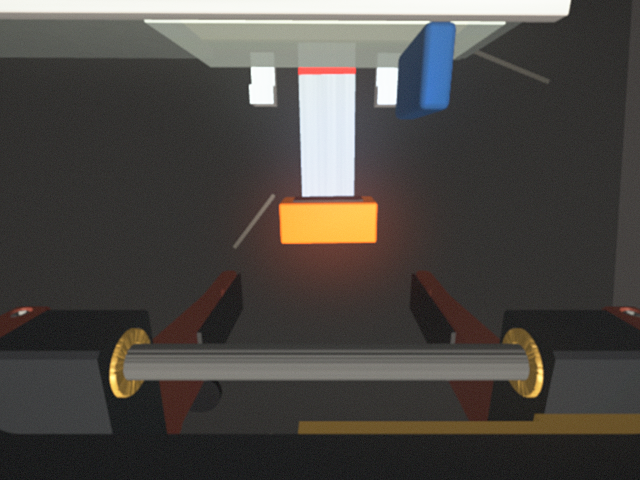

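The red line now sits at the door's lower edge (rows 67–74) and the blade is centred at column 327 between the guides. I check the numbers.

```bash
python3 - <<'E'
from h import *
s=telemetry.read_state();M=R.from_rotvec(s['ee_rot']).as_matrix();p=s['tool_pos']
f=cams.grab_frame('wrist');im=f['image'];g=cv2.cvtColor(im,cv2.COLOR_RGB2GRAY).astype(int);hs=cv2.cvtColor(im,cv2.COLOR_RGB2HSV)
T=lambda r,c,z:(M.T@(onplane(f,(r,c),z)-p))[:2].round(4)
for c in(225,240,285,365): print(c,g[60:76,c])
for c in(308,328,348): print('sat',hs[60:80,c,1])
print('inner/blade',[ (c,g[90,c]) for c in list(range(268,282))+list(range(294,304))+list(range(350,360))+list(range(366,380))])
for r in(66,67,68): print('face',r,T(r,328,.011))
for r in(73,74,75): print('rednear',r,T(r,328,.006))
E
```

```text
225 [142 142 144 142 148 144 121  86  67  64  63  66  67  64  64  63]
240 [143 146 145 140 145 144 128  96  67  66  66  68  69  66  65  68]
285 [149 149 149 147 146 148 134 103  77  73  71  76  74  72  69  71]
365 [148 146 147 149 145 148 144 118  87  68  72  73  72  69  71  77]
sat [ 19  14  14  14  14  15  58 138 164 170 168 166 172 134  39   9  14  12
  12  11]
sat [ 14  14  14  17  15  22  64 137 160 169 167 167 172 122  33  12  16  12
  13  12]
sat [  9  17  16  13  14  13  48 131 156 168 166 166 159 105  21  15  15  12
  12  12]
inner/blade [(268, np.int64(250)), (269, np.int64(250)), (270, np.int64(252)), (271, np.int64(254)), (272, np.int64(241)), (273, np.int64(173)), (274, np.int64(132)), (275, np.int64(122)), (276, np.int64(101)), (277, np.int64(75)), (278, np.int64(71)), (279, np.int64(72)), (280, np.int64(71)), (281, np.int64(71)), (294, np.int64(78)), (295, np.int64(76)), (296, np.int64(68)), (297, np.int64(73)), (298, np.int64(127)), (299, np.int64(211)), (300, np.int64(238)), (301, np.int64(236)), (302, np.int64(233)), (303, np.int64(233)), (350, np.int64(237)), (351, np.int64(236)), (352, np.int64(239)), (353, np.int64(240)), (354, np.int64(206)), (355, np.int64(126)), (356, np.int64(77)), (357, np.int64(68)), (358, np.int64(73)), (359, np.int64(68)), (366, np.int64(74)), (367, np.int64(70)), (368, np.int64(68)), (369, np.int64(73)), (370, np.int64(69)), (371, np.int64(72)), (372, np.int64(71)), (373, np.int64(70)), (374, np.int64(94)), (375, np.int64(108)), (376, np.int64(127)), (377, np.int64(197)), (378, np.int64(250)), (379, np.int64(254))]
face 66 [0.1254 0.0012]
face 67 [0.1248 0.0012]
face 68 [0.1241 0.0012]
rednear 73 [0.1219 0.0012]
rednear 74 [0.1213 0.0012]
rednear 75 [0.1206 0.0012]
```

```bash
python3 -c "
from cell import ctrl;print(ctrl.finish_job())"
```

```text
the job is handed in; nothing more can be done
None
```

The frosted door is shut against its stop, and the gauge lies square under it, centred between the guides, with its red line measured about 0.7 mm short of the door's front face; the job is handed in at about 16 s, robot clear.

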